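# Push the burr stand down the brass lane into its dock

## Robot

A 6-joint arm with a two-finger parallel gripper is mounted at the origin on a cart in front of the work surface, level with it; the furniture and walls round the work are solid. World frame = base frame: x ahead of the robot, y to its left, z up, the work surface at z = 0. Lengths are in mm, angles in degrees, forces in N, time in s.
With the tool pointing down it reaches from about 225 to 875 mm from the base axis. Payload 3.4 kg.
Tool frame: the origin (TCP) lies where the fingers leave the gripper's body, on its centre line; the fingertips stand 73 mm ahead of it and the grasp point (between the pads) lies 54 mm ahead of it; z points along the fingers, y is the line along which they close (so a half turn about z gives the same grasp; the last joint's range is limited). The gripper opens to 85 mm and grips with 20 to 120 N. Pads are 22 mm wide; open, the fingers measure 114 mm over their backs; the gripper's body (76 mm by 85 mm) begins 54 mm behind the grasp point. The pads swing forward as they close: fully open they stand 13 mm farther back than shut.
Start: joints at [-81.704, 15.808, 86.224, -0, 77.962, -6.933], TCP at [151.038, -554.836, 303.928] pointing down, gripper open.
Joint ranges: [-165.64, 165.64], [-43.16, 119.46], [12.63, 154.43], [-67.54, 247.53], [6.08, 155.33], [-154.97, 154.97]. Speed limits (degrees/s): [147.25, 147.25, 180, 180, 180, 180].

## Interface

Orientations are given as [roll, pitch, yaw] about the fixed x, y, z axes, in that order (R = Rz(yaw) Ry(pitch) Rx(roll)).
In Python, from workcell import r, optics, nets gives the robot as it stands. The module is installed in compiled form; this text tells all that it offers.
- The arm moves only by the shell command python3 -m handwheel 'ROWS' [FORCE]. ROWS is JSON, a list of rows, each a list of 5 numbers: the shift along the tool's x, y, z in m, then the turn about the tool's z in degrees, then the closure in counts, from 0 (fully open) to 255 (shut). A call has 1 to 8 rows; each row is the pose to reach, as a shift and turn from the pose commanded when the call began, along the tool's axes at that moment; what a row does not reach only later rows make up. A row lasts 1/10 s, in which the tool goes at most 50 mm and 8.59 degrees, less where a joint would pass 70% of its speed; a pose out of reach is approached as far as the arm can. A call with a gripper value outside its range is refused whole. The fingers move at their own pace and stop on an object; FORCE is the grip in N (left out, the last holds). Time passes only in rows, so rows that repeat a pose let the fingers close. It gives the time, the measured TCP pose, the force, the opening and the grip force at its end, in the units of the state.
- r.get_obs(): the state, without advancing time (a new reading comes with each control period).
- optics.read_camera(name): name is "scene" or "top"; returns a dict with "frame" (480x640x3 uint8, red, green, blue), "z_map" (480x640 float32, mm along the optical axis (not along the pixel's ray), 0 where there is no reading), "camera_matrix" (3x3 intrinsics, pixels), "k1" (the pictures are not rectified: a ray, as slopes to the right and down, at radius r is drawn at 1 + k1 r^2 times it, then the intrinsics apply), "extrinsics" (4x4, takes a point from world to camera coordinates). Camera axes: x right, y up, looking along -z (the intrinsics and any distortion apply to the point x, -y, -z); pixel columns grow to the right and rows downward; lengths in mm; the calibration is good to about 2 mm. A picture is of the moment at which its call begins.
- r.finish_job(): hands the job in; it is judged then, once.
Trained networks look in the newest picture that a camera, given by its name, has taken for a name from the list of things; names that differ only in an ending like _2 or _b are one class to them, and where a whole thing is asked for, a point or a joint stands for the part that bears it (a point fixed in the world has none). Each returns a list of dicts, best first, with "confidence" (0 to 1); they miss things now and then, are a little off and sometimes report something else, mostly with a low value. They report only what shows in the picture. A call takes as long as a camera call. They do not tell look-alikes from the thing itself.
- nets.masks_of(camera, thing): "region" (480x640 bool, what is visible of it) and "pixel" ([column, row] in pixels, amid what is visible of it).
- nets.landmark_of(camera, thing): "pixel" ([column, row] in pixels: a listed point, or the origin of a listed thing).
The state is a dict: "clock": time; "joint_pos": joint angles; "dq": joint speeds; "tau": joint torques, N m; "ee_pos": TCP position; "ee_rot": TCP orientation; "force": force on the tool from outside, world axes, zero at the start; "moment": the same for the moment, N m; "grip_width": finger opening in mm; "finger_force": force on a finger pad.
Only numpy, scipy, OpenCV 4.12 (cv2) and the standard library are available. Lean on these libraries where they do the work, as an engineer would, in place of code of your own. Each camera call takes 0.05 s, during which the arm holds its last target. There are 200 camera calls.

## Task

Put the wooden burr stand back in its dock without picking it up: with the fingertips, slide it over the plywood base, long side along the lane, and push it down between the two polished brass rails until it sits up against the cork-faced end stop. Neither the stand nor the gripper may touch either rail, because the polish marks easily; keep the stand flat on the base the whole way, do not ram it into the stop, and leave the blue-labelled jar, the cream pot and the brown bottle where they are.

Things in the scene. Friction and masses are not known exactly. Their poses are not given: they have to be found in the camera images.
- burr_stand: Loose wooden block, 50 (own x) x 85 (own y, the long way) x 35 mm high, about 0.2 to 0.35 kg, with thin burrs in its top up to 57 mm (not solid). Origin: centre of its underside. Starts flat on the bare part of the plywood before the lane, long side within 0.3 rad of the lane's direction, up to 15 mm off the centre line. Either end may lead. It does not coast when pushed slowly.
- dock: Fixed plywood base, top face 10 mm above its origin (world z 0.010), from x -165 to +140 and y -55 to +55 mm. Own +x runs down the lane to the end stop, +y to its left, y = 0 is the lane's centre line. Origin on its underside. Rails from x -15 to +120; cork face of the stop at x +120; before x -15 it is bare. When home, the stand's origin is at x +77.5, y 0, z 10 mm.
- rail_left: Polished brass bar fixed on the base, 135 long x 10 wide x 12 mm high (top at world z = 0.022), its centre line at y = +39 mm in the dock's frame, inner face at y = +34 mm. Origin: centre of its underside; own x along the lane. Must not be touched.
- rail_right: The same bar on the other side, its centre line at y = -39 mm in the dock's frame, inner face at y = -34 mm, so the lane is 68 mm wide: 9 mm free on each side of a centred, straight stand. Must not be touched.
- end_stop: Fixed dark wooden block, 86 mm wide across the lane, 28 mm high above the base and 15 mm thick, with a cork face towards the lane; closes the far end of the lane. Origin: centre of the lower edge of the cork face; own x points away from the lane.
- lane_mouth (a point): Point on the base's top face, on the lane's centre line, level with the near ends of both rails; its x points down the lane.
- lane_end (a point): Point on the base's top face, on the lane's centre line, at the cork face of the end stop.
- blue_jar: Bystander: small white jar with a blue label, 40 mm across, 62 mm tall, loose on the worktop beside the left rail, 100 mm or more from the lane's centre line. Origin: centre of its underside.
- cream_pot: Bystander: small white round pot, 46 mm across, 30 mm tall, loose on the worktop beside the right rail, 95 mm or more from the lane's centre line. Origin: centre of its underside.
- brown_bottle: Bystander: brown bottle with a black cap, 39 mm across, 76 mm tall, loose on the worktop behind the end stop. Origin: centre of its underside.
- lamp_head (a point): Centre of the solid bell of the gooseneck lamp, fixed over the worktop left of the dock: about 140 x 135 x 140 mm, its underside about 270 mm above the worktop. Keep the arm and the gripper clear of it on the way to the dock. The thin flexible neck gives way and is no obstacle.
- torch_stand_top (a point): Top of the fixed torch stand on the robot's side of the dock's near end: 107 mm above the worktop here, on a round foot 102 mm across. Keep the gripper clear of it.
Things that resemble listed ones, but are neither listed nor needed, are in the scene too. What is shaped like the burr_stand but purple is not meant.

How it is judged (in metres and radians):
On the way:
1. the stand has gone into the lane: its leading end is about 20 mm or more past the ends of the rails, the stand straight and flat on the base (y of burr_stand in the frame of dock between -0.009 and 0.009 m and angle between the y axis of burr_stand and the x axis of dock, either way round below 0.15 rad and angle between burr_stand's own z axis and vertical below 0.08 rad and height (world z) of burr_stand below 0.0135 m and x of burr_stand in the frame of dock between -0.0375 and 0.06 m), for 0.05 s.
At the end, for the whole second after the job is handed in: The stand is in the lane and at rest, its leading end within 5 mm of the cork face of the end stop, its long side along the lane (within 0.15 rad), its centre within 9 mm of the centre line, flat on the base; the jar, the pot and the bottle stand upright within 15 mm of where they were (y of burr_stand in the frame of dock between -0.009 and 0.009 m and angle between the y axis of burr_stand and the x axis of dock, either way round below 0.15 rad and angle between burr_stand's own z axis and vertical below 0.08 rad and height (world z) of burr_stand below 0.0135 m and x of burr_stand in the frame of dock above 0.0725 m and linear speed of burr_stand below 0.02 m/s and distance of each of blue_jar, cream_pot, brown_bottle from where it was at the start of the episode below 0.015 m and angle between each of blue_jar, cream_pot, brown_bottle's own z axis and vertical below 0.15 rad); the robot touches nothing.
It fails at once if anything (stand, gripper or other) touches either brass rail (contact force between any of rail_left, rail_right and anything else above 0.2 N).
It fails at once if the stand is lifted more than 6 mm off the base or tipped by more than 0.15 rad (height (world z) of burr_stand above 0.016 m or angle between burr_stand's own z axis and vertical above 0.15 rad).
It fails at once if the stand is rammed into the end stop (over 30 N) (contact force between burr_stand and end_stop above 30 N).
It fails at once if the jar, the pot or the bottle is moved by more than 15 mm or tipped (distance of any of blue_jar, cream_pot, brown_bottle from where it was at the start of the episode above 0.015 m or angle between any of blue_jar, cream_pot, brown_bottle's own z axis and vertical above 0.15 rad).
It also fails if it takes over 70 s, if anything falls off the work surface, if the arm or the gripper's body presses on something with over 40 N, if the wrist force passes 120 N, or if a joint passes its speed limit or range.

## Working session

There is one attempt and no reset: what is moved stays moved. The work goes in short steps, Python scripts to look and compute and a shell command to move; the robot and the scene stay as the last step left them, time stands still between calls to the robot, and variables do not carry over. Pictures are saved under pics/ and viewed, at most 10 in all, crops included, and the job is handed in when it is done.

```bash
mkdir -p pics
cat > h.py <<'E'
import numpy as np, cv2
from workcell import r, optics, nets
def unproj(c,px,z=None,plane=None):
    K=np.array(c["camera_matrix"]);k1=c["k1"];E=np.array(c["extrinsics"])
    px=np.atleast_2d(np.array(px,float))
    n=cv2.undistortPoints(px[:,None],K,np.array([k1,0,0,0,0.]))[:,0]
    d=np.c_[n[:,0],-n[:,1],-np.ones(len(n))]
    R=E[:3,:3];o=-R.T@E[:3,3]
    if z is not None: return (d*np.array(z)[:,None]-E[:3,3])@R
    dw=d@R
    return o+dw*((plane-o[2])/dw[:,2])[:,None]
def cloud(c,m):
    z=c["z_map"];v,u=np.nonzero(m&(z>0))
    return unproj(c,np.c_[u,v],z[v,u])
def save(c,n): cv2.imwrite("pics/"+n,c["frame"][:,:,::-1])
E
python3 - <<'E'
from h import *
o=r.get_obs();print({k:np.round(o[k],2) for k in o})
for cn in("scene","top"):
    c=optics.read_camera(cn);save(c,cn+"0.png")
    E=np.array(c["extrinsics"]);print(cn,np.round(-E[:3,:3].T@E[:3,3]))
    for t in["burr_stand","dock","rail_left","rail_right","end_stop","blue_jar","cream_pot","brown_bottle"]:
        for d in nets.masks_of(cn,t)[:3]:
            p=cloud(c,d["region"]);
            print(t,round(d["confidence"],2),np.round(d["pixel"]),len(p),np.round(np.median(p,0)) if len(p) else'',np.round(np.percentile(p,[2,98],axis=0)).tolist() if len(p) else '')
    for t in["lane_mouth","lane_end","lamp_head","torch_stand_top","burr_stand","dock","rail_left","rail_right","end_stop"]:
        for d in nets.landmark_of(cn,t)[:2]:
            print(t,round(d["confidence"],2),np.round(d["pixel"],1),np.round(unproj(c,d["pixel"],plane=10)[0],1))
E
```

```text
{'clock': np.float64(0.0), 'joint_pos': array([-81.7 ,  15.85,  86.3 ,   0.  ,  77.96,  -6.93]), 'dq': array([-0.03, -0.03, -0.04,  0.03, -0.01, -0.09]), 'tau': array([ 0.000e+00, -4.168e+01, -2.458e+01,  0.000e+00,  1.000e-02,
       -0.000e+00]), 'ee_pos': array([ 150.99, -554.4 ,  303.03]), 'ee_rot': array([-1.7989e+02, -1.0000e-02,  1.5230e+01]), 'force': array([-0.21,  0.68,  0.86]), 'moment': array([-0.01, -0.03, -0.04]), 'finger_force': np.float64(0.0), 'grip_width': np.float64(85.32)}
scene [-137.  550.  668.]
burr_stand 0.68 [305. 421.] 2339 [299. 353.  35.] [[264.0, 309.0, 2.0], [340.0, 393.0, 50.0]]
burr_stand 0.66 [330. 310.] 685 [490. 200.  45.] [[481.0, 179.0, 4.0], [517.0, 213.0, 65.0]]
dock 0.68 [298. 283.] 3493 [613. 202.  12.] [[574.0, 11.0, 5.0], [672.0, 296.0, 39.0]]
rail_left 0.59 [303. 290.] 386 [589. 212.  21.] [[586.0, 150.0, 12.0], [597.0, 275.0, 25.0]]
rail_left 0.2 [301. 284.] 3549 [612. 201.  12.] [[574.0, 13.0, 5.0], [672.0, 296.0, 39.0]]
rail_right 0.6 [289. 276.] 351 [667. 209.  21.] [[663.0, 146.0, 12.0], [674.0, 268.0, 25.0]]
end_stop 0.65 [261. 290.]
[... 2094 characters left out ...]
, 126.0, 61.0]]
brown_bottle 0.69 [262. 208.] 256 [630. 343.  72.] [[617.0, 328.0, 0.0], [654.0, 360.0, 82.0]]
lane_mouth 0.67 [345.7 208.9] [628.5 136.2  10. ]
lane_end 0.65 [288.8 206.8] [636.3 283.   10. ]
lamp_head 0.68 [316.5 222. ] [595.2 212.   10. ]
torch_stand_top 0.71 [397.4 257.2] [500.7   7.2  10. ]
burr_stand 0.82 [364.5 202.6] [644.4  87.2  10. ]
burr_stand 0.64 [262.9 336.2] [307.6 349.8  10. ]
dock 0.57 [334.4 212.9] [618.4 165.6  10. ]
rail_left 0.56 [337.  208.8] [629.1 158.7  10. ]
rail_left 0.53 [314.1 226.1] [584.6 218.4  10. ]
rail_right 0.43 [314.3 196.7] [662.  216.8  10. ]
end_stop 0.69 [287.2 206. ] [638.5 287.2  10. ]
end_stop 0.63 [305.4 168. ] [739.3 239.1  10. ]
```

View pics/scene0.png

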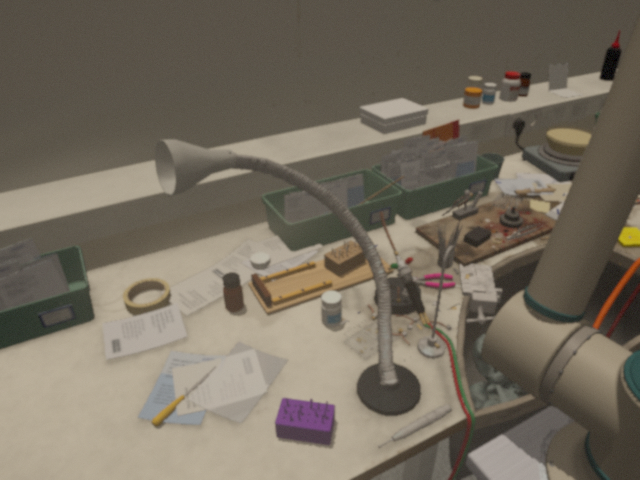

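View pics/top0.png

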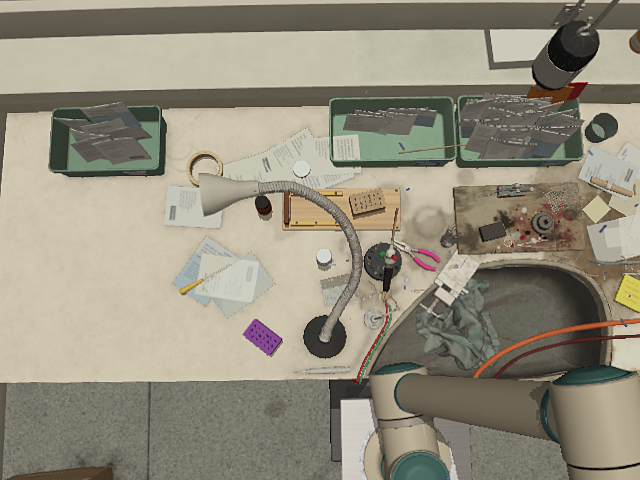

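```bash
cat >> h.py <<'E'
def both():
    P=[]
    for cn in("scene","top"):
        c=optics.read_camera(cn);P.append((cn,c,cloud(c,np.ones((480,640),bool))))
    return P
def box(p,x0,x1,y0,y1,z0,z1):
    return p[(p[:,0]>x0)&(p[:,0]<x1)&(p[:,1]>y0)&(p[:,1]<y1)&(p[:,2]>z0)&(p[:,2]<z1)]
def stand(p,b=(590,690,20,300)):
    q=box(p,*b,39,49)
    rc=cv2.minAreaRect(q[:,:2].astype(np.float32)); return len(q),np.round(np.median(q[:,2]),1),rc
E
python3 - <<'E'
from h import *
for cn,c,p in both():
    print(cn)
    print(" stand",stand(p,(590,690,20,150)))
    for n,b in(("L",(575,610,150,272,17,26)),("R",(650,690,150,272,17,26))):
        q=box(p,*b); f=np.polyfit(q[:,1],q[:,0],1) if len(q)>5 else 0
        print(n,len(q),f,np.percentile(q[:,1],[1,99]) if len(q) else 0, np.median(q[:,0]-np.polyval(f,q[:,1])), np.percentile(q[:,0]-np.polyval(f,q[:,1]),[2,98]),'x@210',np.polyval(f,210))
    q=box(p,570,690,265,310,33,42);f=np.polyfit(q[:,0],q[:,1],1);print("stop",len(q),f,np.polyval(f,630),np.percentile(q[:,0],[1,99]),np.percentile(q[:,1]-np.polyval(f,q[:,0]),[2,98]))
    q=box(p,540,720,-20,290,6,14);q=box(q,575,680,-20,290,0,99);print("base",cv2.minAreaRect(q[:,:2].astype(np.float32)),np.median(q[:,2]))
    # highest heights around stand and lamp
    q=box(p,440,800,-40,170,50,420);H={}
    for a in q: 
        k=(int(a[0]//30*30),int(a[1]//30*30));H[k]=max(H.get(k,0),int(a[2]))
    print("tall near",sorted(H.items()))
    q=box(p,400,800,230,480,180,480);print("lamp",len(q),np.percentile(q,[1,50,99],axis=0).round() if len(q) else 0)
    q=box(p,100,750,-650,0,100,500);print("path tall",len(q),np.percentile(q,[1,50,99],axis=0).round() if len(q) else 0)
E
```

```text
scene
 stand (502, np.float64(45.9), ((640.63671875, 81.75164031982422), (53.29657745361328, 86.33335876464844), 12.645942687988281))
L 273 [1.70356170e-02 5.86416796e+02] [150.83650868 270.74259192] -0.7985998737530053 [-4.38323888  6.43279422] x@210 589.9942758762962
R 248 [1.87320695e-02 6.63948079e+02] [151.75379897 270.94165115] -0.9501834149401702 [-5.00370481  6.95548047] x@210 667.8818134095618
stop 211 [-1.27667640e-02  2.95349996e+02] 287.30693423679685 [588.81510654 673.43367857] [-8.7822444  6.3161089]
base ((627.236083984375, 141.88275146484375), (295.6829833984375, 104.32723999023438), 89.96562194824219) 11.151017149593883
tall near [((420, 30), 56), ((420, 90), 129), ((420, 120), 126), ((450, 0), 78), ((450, 30), 80), ((450, 60), 51), ((450, 90), 157), ((450, 120), 154), ((480, 0), 104), ((480, 30), 99), ((480, 60), 93), ((480, 90), 180), ((480, 120), 187), ((510, 0), 102), ((510, 30), 98), ((510, 90), 187), ((510, 120), 220), ((510, 150), 210), ((540, 0), 120), ((540, 120), 236), ((540, 150), 252), ((570, 0), 152), ((570, 150), 256), ((600, 0), 147), ((600, 60), 66), 
[... 1415 characters left out ...]
510, 90), 189), ((510, 120), 217), ((510, 150), 210), ((540, 0), 123), ((540, 30), 107), ((540, 120), 235), ((540, 150), 250), ((570, 0), 153), ((570, 120), 234), ((570, 150), 259), ((600, 30), 51), ((600, 60), 70), ((600, 90), 66), ((630, 30), 64), ((630, 60), 67), ((630, 90), 66), ((630, 120), 51), ((660, 30), 50), ((660, 60), 59), ((660, 90), 52), ((720, -60), 97), ((720, -30), 96), ((720, 0), 100), ((720, 30), 96), ((720, 60), 100), ((720, 90), 96), ((720, 120), 96), ((720, 150), 97), ((750, -60), 86), ((750, -30), 80), ((750, 150), 65), ((780, 150), 56)]
lamp 2260 [[550. 233. 295.]
 [599. 378. 360.]
 [626. 434. 393.]]
path tall 2181 [[103. -79. 126.]
 [199. -22. 419.]
 [301.  -1. 498.]]
```

```bash
python3 -m handwheel '[[0.016,-0.012,0,-4,0],[0.048,-0.037,0,-10,0],[0.08,-0.061,0,-17,0],[0.112,-0.086,0,-24,0],[0.144,-0.11,0,-31,0],[0.176,-0.135,0,-38,0],[0.208,-0.16,0,-45,0],[0.24,-0.184,0,-50,0]]' 20
python3 - <<'E'
from h import *
for cn,c,p in both():
    for z in range(0,180,20):
        q=box(p,470,680,-60,75,z,z+20)
        if z<60: q=box(q,470,570,-60,75,0,999)
        if len(q): print(cn,z,len(q),'x',np.percentile(q[:,0],[1,99]).round(),'y',np.percentile(q[:,1],[1,99]).round())
    q=box(p,530,670,300,480,240,450)
    for z in range(240,420,30):
        a=box(q,0,999,0,999,z,z+30)
        if len(a): print(' lamp',z,len(a),np.percentile(a,[1,99],axis=0)[:,:2].round().tolist())
print(r.get_obs()["ee_pos"],r.get_obs()["ee_rot"])
E
```

```text
clock: 2.7
ee_pos: [335.0, -312.8, 304.1]
ee_rot: [180.0, 0.0, 65.5]
force: [0.6, 0.5, 1.0]
grip_width: 85.4
finger_force: 0.0
scene 0 520 x [472. 569.] y [-59.  74.]
scene 20 288 x [470. 535.] y [-1. 70.]
scene 40 22 x [470. 489.] y [35. 61.]
scene 60 168 x [471. 656.] y [22. 74.]
scene 80 202 x [483. 539.] y [24. 60.]
scene 100 77 x [484. 573.] y [20. 31.]
scene 120 50 x [568. 594.] y [17. 26.]
scene 140 21 x [590. 600.] y [17. 25.]
 lamp 300 627 [[556.0, 301.0], [627.0, 445.0]]
 lamp 330 1529 [[549.0, 306.0], [632.0, 444.0]]
 lamp 360 880 [[550.0, 368.0], [630.0, 439.0]]
 lamp 390 61 [[577.0, 414.0], [602.0, 434.0]]
top 0 850 x [471. 569.] y [-59.  73.]
top 20 403 x [471. 535.] y [ 0. 74.]
top 40 17 x [470. 534.] y [22. 64.]
top 60 97 x [470. 657.] y [22. 67.]
top 80 153 x [482. 539.] y [22. 62.]
top 100 58 x [483. 574.] y [20. 32.]
top 120 29 x [565. 594.] y [21. 27.]
top 140 14 x [585. 599.] y [20. 26.]
 lamp 300 15 [[594.0, 301.0], [619.0, 317.0]]
 lamp 330 669 [[548.0, 300.0], [621.0, 426.0]]
 lamp 360 1010 [[551.0, 361.0], [629.0, 437.0]]
 lamp 390 127 [[569.0, 413.0], [607.0, 435.0]]
[ 336.18062893 -310.50972524  304.13572514] [ 1.7996491e+02 -1.3829290e-01  6.5583945e+01]
```

```bash
python3 -m handwheel '[[0.03,0.006,0,-3,0],[0.08,0.017,0,-7,0],[0.13,0.028,0,-12,0],[0.18,0.038,0,-17,0],[0.23,0.049,0,-22,0],[0.28,0.06,0,-27,0],[0.33,0.07,0,-32,0],[0.36,0.077,0,-37.8,0]]'
python3 -c "
from h import *
optics.read_camera('top');o=r.get_obs();print(o['ee_pos'],o['ee_rot'],o['joint_pos'],o['force'])"
```

```text
clock: 3.6
ee_pos: [556.6, -18.0, 303.9]
ee_rot: [179.9, 0.0, 103.3]
force: [0.2, -1.0, 0.5]
grip_width: 85.5
finger_force: 0.0
[559.86019848 -14.27092417 303.67529716] [179.65452057  -0.19503865 103.56566667] [ -8.74219849  14.40181431  88.24688792   0.31963677  77.10589823
 -22.37793694] [2.96117464 3.04150168 0.5318805 ]
```

```bash
python3 -m handwheel '[[0.02,0.024,0,0,0],[0.045,0.053,0,0,0],[0.07,0.082,0,0,0],[0.085,0.1,0,0,0],[0.09,0.1063,0,0,0],[0.09,0.1063,0,0,0],[0.09,0.1063,0,0,0],[0.09,0.1063,0,0,0]]'
python3 -m handwheel '[[0,0,0.02,0,0],[0,0,0.05,0,0],[0,0,0.08,0,0],[0,0,0.09,0,0],[0,0,0.09,0,0],[0,0,0.09,0,0],[0,0,0.09,0,0]]'
python3 - <<'E'
from h import *
for cn,c,p in both(): print(cn,stand(p,(590,690,20,150))); save(c,cn+"1.png")
o=r.get_obs();print(o['ee_pos'],o['ee_rot'],o['clock'],o['force'])
E
```

```text
clock: 4.45
ee_pos: [637.6, 90.6, 304.1]
ee_rot: [-180.0, 0.0, 102.9]
force: [0.1, 0.3, -0.3]
grip_width: 85.5
finger_force: 0.0
clock: 5.15
ee_pos: [639.3, 91.8, 215.9]
ee_rot: [179.8, 0.0, 103.0]
force: [0.9, 0.3, -0.1]
grip_width: 85.2
finger_force: 0.0
scene (506, np.float64(45.8), ((640.3397216796875, 82.30325317382812), (51.57923889160156, 86.83960723876953), 12.064258575439453))
top (101, np.float64(44.9), ((637.9176635742188, 82.66419982910156), (44.66630935668945, 89.3550796508789), 5.775493621826172))
[639.03615212  91.99220443 215.56957823] [1.79828633e+02 4.13773201e-02 1.03029385e+02] 5.25 [-0.26761022  0.64576688 -0.51148769]
```

View pics/scene1.png

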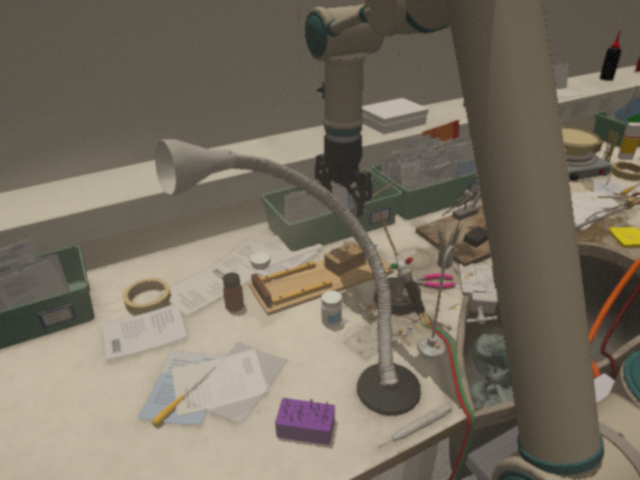

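```bash
python3 -m handwheel '[[0,0,0.02,0,0],[0,0,0.05,0,0],[0,0,0.075,0,0],[0,0,0.09,0,0],[0,0,0.1,0,0],[0,0,0.1,0,0],[0,0,0.1,0,0]]'
python3 -m handwheel '[[0,0,0.005,0,0],[0,0,0.01,0,0],[0,0,0.016,0,0],[0,0,0.016,0,0],[0,0,0.016,0,0]]'
python3 - <<'E'
from h import *
c=optics.read_camera('scene');p=cloud(c,np.ones((480,640),bool));print(stand(p,(590,690,20,150)))
cv2.imwrite("pics/s2.png",cv2.resize(c["frame"][190:330,230:430,::-1],None,fx=4,fy=4))
o=r.get_obs();print(o['ee_pos'],o['ee_rot'],o['clock'],o['force'],o['joint_pos'])
E
```

```text
clock: 5.95
ee_pos: [639.0, 92.0, 114.8]
ee_rot: [179.9, 0.0, 103.0]
force: [0.5, 0.2, -0.9]
grip_width: 85.3
finger_force: 0.0
clock: 6.45
ee_pos: [638.2, 92.0, 97.6]
ee_rot: [-180.0, -0.0, 103.0]
force: [-0.8, 0.1, 0.4]
grip_width: 85.1
finger_force: 0.0
(403, np.float64(45.9), ((639.3406982421875, 92.32951354980469), (76.55191040039062, 81.7522201538086), 60.306312561035156))
[638.34263913  91.99708895  97.82139985] [-1.79997178e+02  2.86185162e-03  1.03027758e+02] 6.5 [ 0.07470612  0.54177784 -0.99886699] [ 2.02504459e+00  3.11869050e+01  9.28541750e+01 -4.04018407e-03
  5.59611445e+01 -1.10004522e+01]
```

View pics/s2.png

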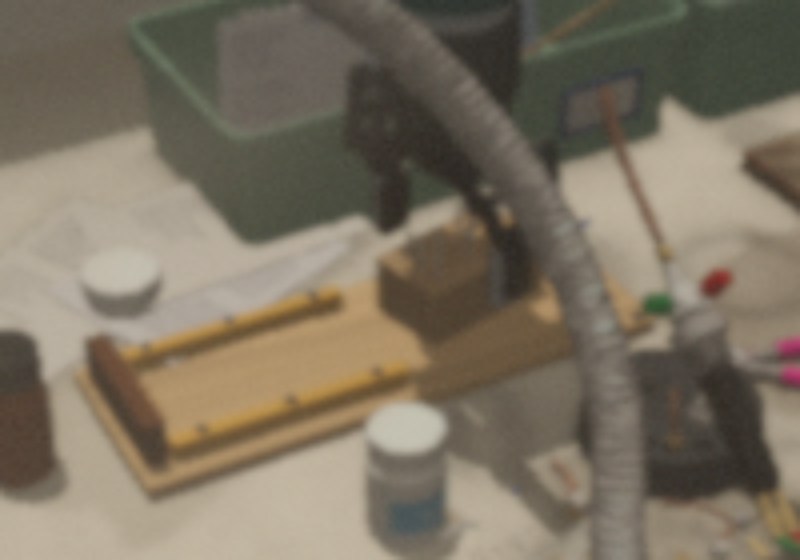

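```bash
python3 -m handwheel '[[0,0,0,0,40],[0,0,0,0,70],[0,0,0,0,85],[0,0,0,0,95],[0,0,0,0,105],[0,0,0,0,115],[0,0,0,0,125],[0,0,0,0,125]]' 20
python3 -m handwheel '[[0,0,0,0,125],[0,0,0,0,125],[0,0,0,0,125],[0,0,0,0,125]]'
python3 - <<'E'
from h import *
o=r.get_obs();print(o['ee_pos'],o['ee_rot'],o['clock'],o['force'],o['grip_width'],o['finger_force'])
E
```

```text
clock: 7.3
ee_pos: [638.8, 92.1, 98.3]
ee_rot: [179.9, 0.0, 103.0]
force: [0.1, 0.6, 2.8]
grip_width: 49.3
finger_force: 22.7
clock: 7.7
ee_pos: [638.8, 92.1, 98.2]
ee_rot: [179.9, 0.0, 103.0]
force: [2.5, 0.8, 4.7]
grip_width: 49.5
finger_force: 22.9
[638.79010971  92.06972554  98.23879003] [1.79926641e+02 1.30046943e-02 1.03029874e+02] 7.7 [2.54040798 0.8194991  4.68310638] 49.53918266442776 22.92199820280075
```

```bash
python3 -m handwheel '[[0.001,-0.001,0,2,125],[0.002,-0.003,0,4,125],[0.003,-0.005,0,6.5,125],[0.004,-0.007,0,9,125],[0.005,-0.009,0,11.5,125],[0.0064,-0.0101,0,14,125],[0.0064,-0.0101,0,14,125],[0.0064,-0.0101,0,14,125]]'
python3 - <<'E'
from h import *
for cn,c,p in both():
    print(cn,stand(p,(590,690,20,150)),nets.landmark_of(cn,"burr_stand")[0])
    q=box(p,590,670,20,150,42,48);print(np.percentile(q,[2,98],axis=0).round(1).tolist())
    save(c,cn+"3.png")
cv2.imwrite("pics/t3.png",cv2.resize(c["frame"][150:270,250:430,::-1],None,fx=4.4,fy=4.4))
o=r.get_obs();print(o['ee_pos'],o['ee_rot'],o['clock'],o['force'],o['grip_width'],o['finger_force'])
E
```

```text
clock: 8.5
ee_pos: [627.5, 95.1, 98.2]
ee_rot: [179.9, 0.1, 89.1]
force: [1.9, -4.5, 4.8]
grip_width: 49.8
finger_force: 23.1
scene (322, np.float64(45.7), ((627.0985107421875, 92.88119506835938), (71.75431823730469, 75.36776733398438), 16.252574920654297)) {'pixel': [346.1, 266.7], 'confidence': 0.71}
[[595.9, 54.4, 42.4], [654.0, 125.8, 47.9]]
top (130, np.float64(45.0), ((624.2979736328125, 60.691646575927734), (35.04620361328125, 48.755374908447266), 87.39408111572266)) {'pixel': [287.9, 205.5], 'confidence': 0.58}
[[601.4, 43.0, 42.2], [643.2, 74.7, 47.9]]
[627.50719155  95.13996408  98.24850446] [1.79935942e+02 8.07813454e-02 8.90788748e+01] 8.7 [ 1.60946025 -4.08367146  5.78138733] 49.296807295486396 23.092639446258545
```

View pics/t3.png

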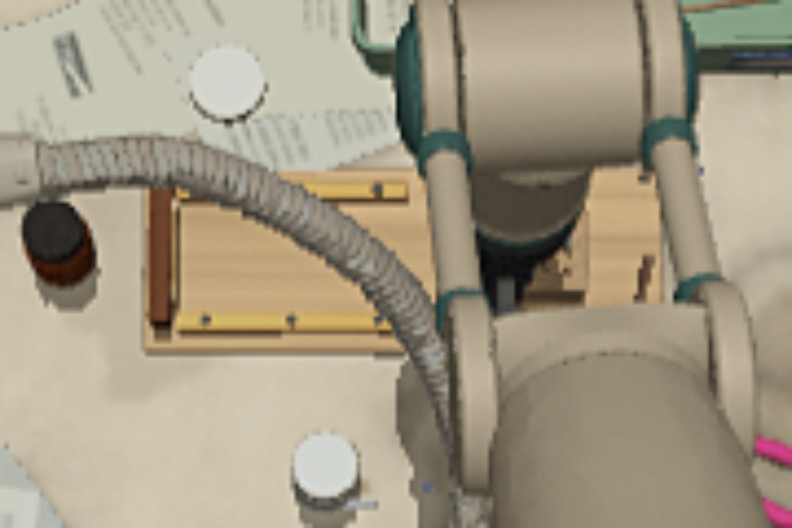

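```bash
cat >> h.py <<'E'
def front(p,y0,tag=''):
    q=box(p,598,662,y0-20,y0+20,15,38)
    f=np.polyfit(q[:,0],q[:,1],1)
    for _ in range(3):
        e=q[:,1]-np.polyval(f,q[:,0]);q=q[abs(e)<4];f=np.polyfit(q[:,0],q[:,1],1)
    print(tag,"front n",len(q),"slope",f[0].round(4),"y@629",np.polyval(f,629).round(1),"x",np.percentile(q[:,0],[1,5,95,99]).round(1))
E
python3 - <<'E'
from h import *
c=optics.read_camera('scene');p=cloud(c,np.ones((480,640),bool));front(p,126)
q=box(p,595,612,40,130,15,36)
h=q[(q[:,1]<85)|(q[:,1]>108)];print("left face",len(h),np.polyfit(h[:,1],h[:,0],1),[ (int(y),np.median(h[abs(h[:,1]-y)<5,0]).round(1)) for y in(50,60,70,80,112,118) if (abs(h[:,1]-y)<5).any()])
q=box(p,598,662,85,135,43,48);print("top",[(x,q[abs(q[:,0]-x)<4,1].max().round(1)) for x in range(604,654,8) if (abs(q[:,0]-x)<4).any()])
E
```

```text
front n 78 slope 0.1475 y@629 124.3 x [601.3 602.6 646.  648.4]
left face 180 [3.68325742e-02 6.00344450e+02] [(50, np.float64(602.2)), (60, np.float64(602.7)), (70, np.float64(602.8)), (80, np.float64(603.2)), (112, np.float64(604.1)), (118, np.float64(603.9))]
top [(604, np.float64(127.0)), (612, np.float64(126.8)), (620, np.float64(126.6)), (628, np.float64(124.8)), (636, np.float64(125.7)), (644, np.float64(126.0)), (652, np.float64(123.0))]
```

```bash
python3 -m handwheel '[[0.004,-0.0005,0,0,125],[0.01,-0.0005,0,0,125],[0.018,-0.0005,0,0,125],[0.026,-0.0005,0,0,125],[0.034,-0.0005,0,0,125],[0.042,-0.0005,0,0,125],[0.048,-0.0005,0,0,125],[0.05,-0.0005,0,0,125]]'
python3 - <<'E'
from h import *
c=optics.read_camera('scene');p=cloud(c,np.ones((480,640),bool))
q=box(p,595,612,85,185,25,36)
print("left face",len(q),[ (int(y),np.median(q[abs(q[:,1]-y)<5,0]).round(1)) for y in range(90,184,10) if (abs(q[:,1]-y)<5).any()])
q=box(p,598,662,135,195,43,48);print("top",[(x,q[abs(q[:,0]-x)<4,1].max().round(1)) for x in range(604,654,8) if (abs(q[:,0]-x)<4).any()],np.median(q[:,2]))
cv2.imwrite("pics/s4.png",cv2.resize(c["frame"][190:330,230:430,::-1],None,fx=4,fy=4))
o=r.get_obs();print(o['ee_pos'],o['ee_rot'],o['clock'],o['force'],o['grip_width'],o['finger_force'])
E
```

```text
clock: 9.55
ee_pos: [626.7, 144.7, 98.3]
ee_rot: [-179.9, 0.2, 89.1]
force: [-0.6, -7.7, 8.8]
grip_width: 49.5
finger_force: 23.4
left face 127 [(90, np.float64(602.0)), (100, np.float64(601.2)), (110, np.float64(601.9)), (120, np.float64(601.3)), (130, np.float64(601.2)), (140, np.float64(595.8)), (150, np.float64(597.4)), (160, np.float64(602.3)), (170, np.float64(602.5)), (180, np.float64(607.0))]
top [(604, np.float64(174.7)), (612, np.float64(175.8)), (620, np.float64(175.7)), (628, np.float64(175.6)), (636, np.float64(174.8)), (644, np.float64(174.7)), (652, np.float64(173.9))] 45.90832820640169
[626.66793516 144.82413422  98.28626423] [-179.90606456    0.18033302   89.13043116] 9.6 [ 0.10607375 -6.6853665   7.67642147] 49.6234330794508 23.412875533103943
```

View pics/s4.png

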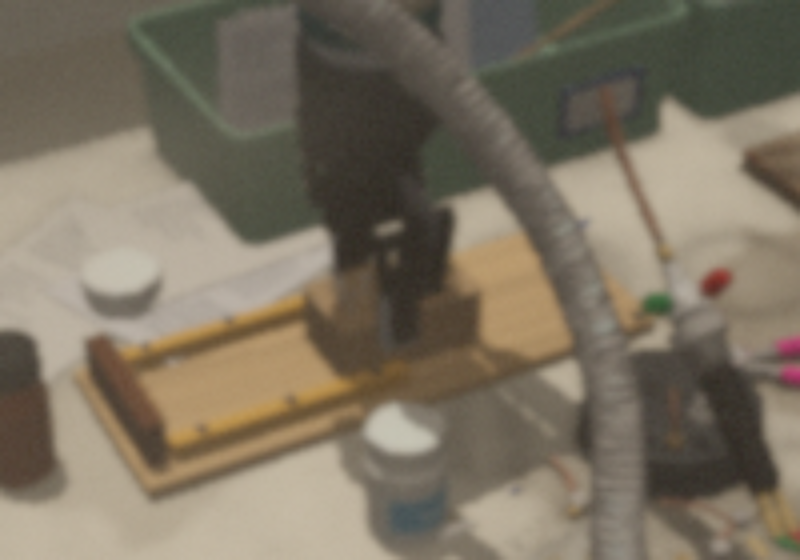

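Run:
```python
from h import *
c=optics.read_camera('scene');p=cloud(c,np.ones((480,640),bool))
q=box(p,580,601,134,158,12,60)
for z in range(12,60,4):
    a=q[(q[:,2]>=z)&(q[:,2]<z+4)]
    if len(a):print(z,len(a),np.percentile(a[:,0],[5,50,95]).round(1),np.percentile(a[:,1],[5,95]).round(1))
z=c["z_map"];E=np.array(c["extrinsics"])
# finger column: pixels crop (385..420,300..380)
for v in range(264,286,2): print(v,[tuple(unproj(c,[[u,v]],[z[v,u]])[0].round().astype(int)) for u in(328,331,334)],c["frame"][v,331])
```

```text
12 16 [581.7 586.3 591.4] [135.5 155.3]
16 13 [586.  588.  600.4] [140.8 155.6]
20 15 [585.7 589.5 599.9] [144.7 157.3]
24 10 [585.2 589.1 596.8] [148.7 157.9]
28 5 [595.8 597.1 600.8] [142.6 155.8]
32 9 [594.  595.9 599.6] [138.9 155.9]
36 11 [588.4 592.5 597.7] [138.2 154.6]
40 19 [589.1 592.8 599.1] [137.8 155.9]
44 10 [588.3 591.6 599.5] [139.6 154.1]
48 13 [587.5 588.9 596.3] [140.4 155.8]
52 18 [587.2 589.4 597.4] [138.8 154.4]
56 16 [586.8 590.7 596.2] [140.1 154.7]
264 [(np.int64(592), np.int64(151), np.int64(67)), (np.int64(571), np.int64(156), np.int64(82)), (np.int64(570), np.int64(149), np.int64(80))] [55 47 42]
266 [(np.int64(592), np.int64(152), np.int64(63)), (np.int64(594), np.int64(143), np.int64(58)), (np.int64(588), np.int64(139), np.int64(60))] [58 53 43]
268 [(np.int64(594), np.int64(150), np.int64(56)), (np.int64(588), np.int64(146), np.int64(58)), (np.int64(589), np.int64(139), np.int64(54))] [55 51 43]
270 [(np.int64(594), np.int64(150), np.int64(50)), (np.int64(587), np.int64(147), np.int64(54)), (np.int64(588), np.int64(139), np.int64(50))] [55 47 40]
272 [(
[... 377 characters left out ...]
(142), np.int64(31)), (np.int64(602), np.int64(131), np.int64(23))] [77 66 56]
278 [(np.int64(602), np.int64(146), np.int64(23)), (np.int64(602), np.int64(139), np.int64(20)), (np.int64(602), np.int64(131), np.int64(17))] [83 68 51]
280 [(np.int64(597), np.int64(149), np.int64(22)), (np.int64(603), np.int64(138), np.int64(13)), (np.int64(604), np.int64(130), np.int64(10))] [98 79 54]
282 [(np.int64(588), np.int64(154), np.int64(24)), (np.int64(585), np.int64(148), np.int64(24)), (np.int64(594), np.int64(136), np.int64(13))] [109  84  49]
284 [(np.int64(586), np.int64(155), np.int64(20)), (np.int64(587), np.int64(147), np.int64(17)), (np.int64(591), np.int64(138), np.int64(11))] [101  78  50]
```

```bash
python3 -m handwheel '[[0.004,0.0004,0,0,125],[0.01,0.0008,0,0,125],[0.018,0.0008,0,0,125],[0.026,0.0008,0,0,125],[0.034,0.0008,0,0,125],[0.042,0.0008,0,0,125],[0.048,0.0008,0,0,125],[0.05,0.0008,0,0,125]]'
python3 -m handwheel '[[0.004,0,0,0,125],[0.01,0,0,0,125],[0.017,0,0,0,125],[0.024,0,0,0,125],[0.031,0,0,0,125],[0.037,0,0,0,125],[0.041,0,0,0,125],[0.042,0,0,0,125]]'
python3 - <<'E'
from h import *
c=optics.read_camera('scene');p=cloud(c,np.ones((480,640),bool))
q=box(p,595,612,175,285,25,36)
print("left face",len(q),[ (int(y),np.median(q[abs(q[:,1]-y)<5,0]).round(1)) for y in range(180,284,10) if (abs(q[:,1]-y)<5).any()])
q=box(p,598,662,225,285,43,48);print("top",[(x,q[abs(q[:,0]-x)<4,1].max().round(1)) for x in range(604,654,8) if (abs(q[:,0]-x)<4).any()],np.median(q[:,2]))
cv2.imwrite("pics/s5.png",cv2.resize(c["frame"][190:330,190:390,::-1],None,fx=4,fy=4))
o=r.get_obs();print(o['ee_pos'],o['ee_rot'],o['clock'],o['force'],o['grip_width'],o['finger_force'])
E
```

```text
clock: 10.45
ee_pos: [628.2, 194.4, 98.3]
ee_rot: [-179.9, 0.2, 89.1]
force: [-0.8, -8.2, 9.0]
grip_width: 49.1
finger_force: 23.5
clock: 11.25
ee_pos: [628.8, 236.0, 98.3]
ee_rot: [-179.9, 0.3, 89.1]
force: [-0.8, -8.3, 8.4]
grip_width: 49.8
finger_force: 23.5
left face 136 [(180, np.float64(603.7)), (190, np.float64(603.6)), (200, np.float64(603.2)), (210, np.float64(603.4)), (220, np.float64(603.4)), (230, np.float64(597.7)), (240, np.float64(599.4)), (250, np.float64(604.0)), (260, np.float64(604.6)), (270, np.float64(608.2)), (280, np.float64(605.7))]
top [(604, np.float64(267.4)), (612, np.float64(266.7)), (620, np.float64(266.8)), (628, np.float64(266.9)), (636, np.float64(266.9)), (644, np.float64(266.2)), (652, np.float64(263.8))] 45.957832547389316
[628.8151928  236.05449222  98.29241762] [-179.86857217    0.24612803   89.12197627] 11.3 [-1.77544028 -7.92852995  8.24033605] 49.52366442941474 23.494861721992493
```

View pics/s5.png

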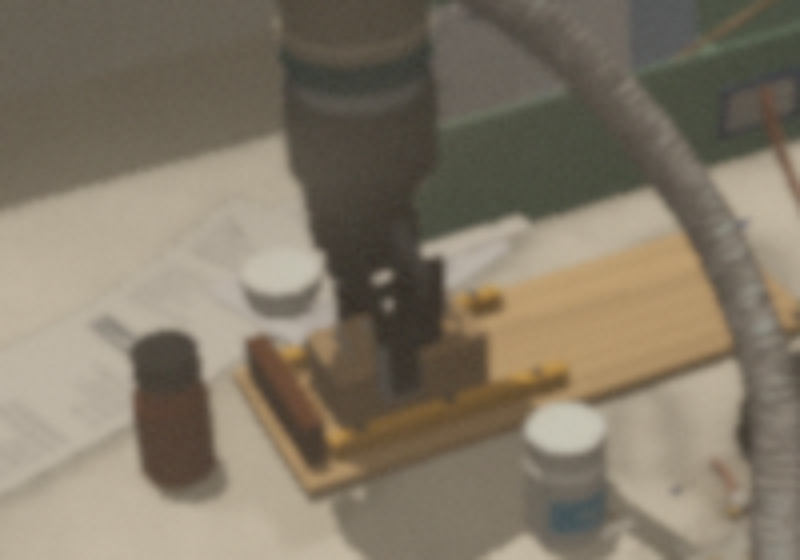

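```bash
python3 -m handwheel '[[0.002,0,0,0,125],[0.004,0,0,0,125],[0.006,0,0,0,125],[0.008,0,0,0,125],[0.009,0,0,0,125],[0.009,0,0,0,125]]'
python3 -m handwheel '[[0.0004,0,0,0,125],[0.0008,0,0,0,125],[0.0012,0,0,0,125],[0.0016,0,0,0,125],[0.002,0,0,0,125]]'
```

```text
clock: 11.9
ee_pos: [628.9, 244.7, 98.3]
ee_rot: [-179.9, 0.3, 89.1]
force: [-0.7, -6.2, 8.1]
grip_width: 49.5
finger_force: 23.5
clock: 12.4
ee_pos: [629.0, 246.4, 98.3]
ee_rot: [-179.9, 0.3, 89.1]
force: [-0.4, -7.8, 9.1]
grip_width: 49.5
finger_force: 23.6
```

```bash
python3 -m handwheel '[[0.0003,0,0,0,125],[0.0006,0,0,0,125],[0.0009,0,0,0,125],[0.0012,0,0,0,125]]'
python3 - <<'E'
from h import *
c=optics.read_camera('scene');p=cloud(c,np.ones((480,640),bool))
q=box(p,598,662,225,295,43,48);print("top",[(x,q[abs(q[:,0]-x)<4,1].max().round(1)) for x in range(604,654,8) if (abs(q[:,0]-x)<4).any()])
q=box(p,590,670,265,310,35,41);print("stop",[(x,np.percentile(q[abs(q[:,0]-x)<5,1],[5,50,95]).round(1)) for x in range(595,670,10) if (abs(q[:,0]-x)<5).any()])
E
```

```text
clock: 12.8
ee_pos: [629.0, 247.6, 98.3]
ee_rot: [-179.9, 0.3, 89.1]
force: [-0.9, -9.4, 9.3]
grip_width: 49.4
finger_force: 23.5
top [(604, np.float64(278.6)), (612, np.float64(277.9)), (620, np.float64(279.0)), (628, np.float64(278.3)), (636, np.float64(278.1)), (644, np.float64(277.5)), (652, np.float64(277.8))]
stop [(595, array([282.3, 287.9, 293.5])), (605, array([265.8, 279. , 293.6])), (615, array([278.9, 287.4, 293.4])), (625, array([277.9, 284.9, 292.5])), (635, array([277.9, 286. , 292.5])), (645, array([277.6, 286. , 292.9])), (655, array([278.4, 287.7, 291.7])), (665, array([280.9, 286.9, 292.6]))]
```

```bash
for i in 1; do python3 -m handwheel '[[0.0003,0,0,0,125],[0.0006,0,0,0,125],[0.0009,0,0,0,125],[0.0012,0,0,0,125]]'; done
```

```text
clock: 13.25
ee_pos: [629.0, 247.8, 98.4]
ee_rot: [-179.8, 0.4, 89.1]
force: [-1.4, -11.4, 10.6]
grip_width: 49.5
finger_force: 23.6
```

```bash
python3 -m handwheel '[[0.0003,0,0,0,125],[0.0006,0,0,0,125],[0.0008,0,0,0,125]]'
```

```text
clock: 13.55
ee_pos: [629.0, 247.9, 98.4]
ee_rot: [-179.8, 0.5, 89.2]
force: [-1.4, -14.0, 10.0]
grip_width: 49.5
finger_force: 23.6
```

Contact with the cork: the TCP has stalled and the force is rising. I'll relax the push and release.

```bash
python3 -m handwheel '[[-0.0007,0,0,0,125],[-0.0015,0,0,0,125],[-0.0015,0,0,0,115],[-0.0015,0,0,0,100],[-0.0015,0,0,0,80],[-0.0015,0,0,0,50],[-0.0015,0,0,0,20],[-0.0015,0,0,0,0]]'
python3 -m handwheel '[[0,0,0,0,0],[0,0,0,0,0],[0,0,0,0,0],[0,0,-0.005,0,0],[0,0,-0.02,0,0],[0,0,-0.045,0,0],[0,0,-0.07,0,0],[0,0,-0.08,0,0]]'
python3 - <<'E'
from h import *
c=optics.read_camera('scene');p=cloud(c,np.ones((480,640),bool))
print(stand(p,(597,660,180,279)))
q=box(p,598,662,225,295,43,48);print("top",[(x,q[abs(q[:,0]-x)<4,1].max().round(1)) for x in range(604,654,8) if (abs(q[:,0]-x)<4).any()])
for t in["blue_jar","cream_pot","brown_bottle"]:
    d=nets.masks_of("scene",t)[0];print(t,np.round(d["pixel"]),np.median(cloud(c,d["region"]),0).round())
cv2.imwrite("pics/s6.png",cv2.resize(c["frame"][190:330,190:390,::-1],None,fx=4,fy=4))
o=r.get_obs();print(o['ee_pos'],o['clock'],o['force'],o['grip_width'])
E
```

```text
clock: 14.35
ee_pos: [629.6, 251.0, 97.4]
ee_rot: [-180.0, 0.0, 89.1]
force: [-0.6, 0.6, 0.2]
grip_width: 84.9
finger_force: 0.0
clock: 15.15
ee_pos: [631.4, 251.1, 182.1]
ee_rot: [179.6, -0.1, 89.0]
force: [1.0, 0.0, 1.4]
grip_width: 85.2
finger_force: 0.0
(629, np.float64(45.9), ((627.80517578125, 235.521728515625), (86.06542205810547, 53.367759704589844), 89.24935913085938))
top [(604, np.float64(278.3)), (612, np.float64(278.5)), (620, np.float64(278.4)), (628, np.float64(278.4)), (636, np.float64(278.2)), (644, np.float64(278.2)), (652, np.float64(278.3))]
blue_jar [328. 307.] [490. 200.  46.]
cream_pot [261. 259.] [724. 250.  30.]
brown_bottle [231. 289.] [624. 349.  47.]
[629.54873057 250.4848918  177.64464266] 15.35 [-0.39991897  0.37562961 -0.567561  ] 85.07119395514167
```

View pics/s6.png

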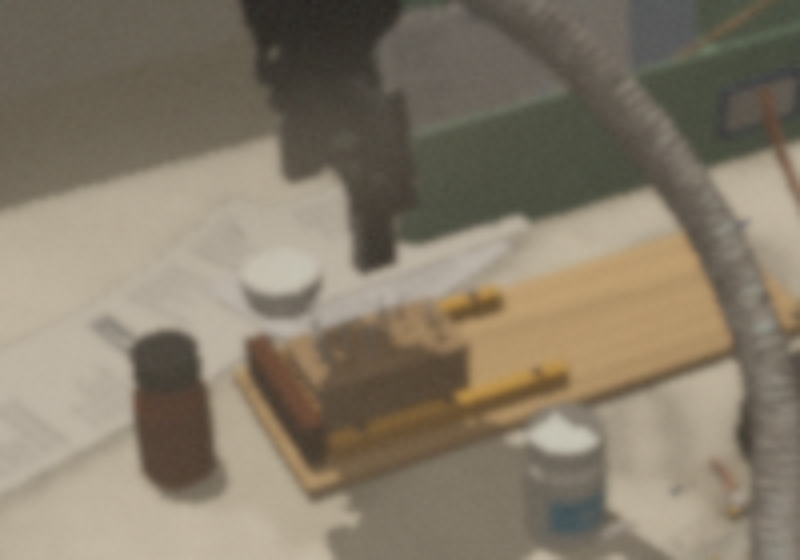

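The picture shows the stand straight between the rails and against the stop (crop px 320,400). The gripper is clear above it, and the jar, pot and bottle have not moved.

```bash
python3 -c "
from workcell import r
print(r.finish_job())"
```

```text
the job is handed in; nothing more can be done
None
```

The burr stand is in its dock, straight and flat against the cork stop. I saw no sign of contact with either rail, the jar, pot and bottle have not moved, and the job is handed in, though the hand-in returned no verdict.

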